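# Clamp a colour jar in the labelling fixture to the set tension

### The job

Stand the red jar upright in the grey and blue labelling fixture, between the V jaw and the sprung plate, and let go of it. Then turn the orange knob clockwise (seen from above) until the jar pushes the sprung plate back so far that the black pointer line stands over the red mark; do not run noticeably past the mark, and do not push the jaw itself. Hold jar and knob with a light grip, do not lean on them or force them sideways, let go at the end, and leave the other things on the counter where they are.

Things in the scene. Friction and masses are not known exactly. Their poses are not given: they have to be found in the camera images.
- red_jar: Plastic jar to be clamped, red body, white lid with a red disc on it: a plain upright cylinder 46 mm in diameter and 42 mm tall, 90 g (give or take 40%); finger forces on it, added up, must stay under 60 N. Origin under its centre, z up. Stands on the counter among a blue and a yellow one of the same size.
- blue_jar: Bystander: the same jar with a blue body.
- yellow_jar: Bystander: the same jar with a yellow body.
- polish_pink: Bystander: pink polish bottle, 29 mm across, 76 mm tall with its black cap, standing. Origin under its centre.
- polish_teal: Bystander: teal polish bottle of the same size, standing.
- brush: Bystander: a brush, 150 mm long, lying along its own x.
- carton: Bystander: lilac carton 60 x 60 x 80 mm, standing. Origin under its centre.
- fixture: Labelling fixture fixed to the counter: grey base 110 (x) x 270 (y) x 12 mm, origin under its centre. At y = -103 mm the blue spring housing (60 x 58 mm, 48 mm high, white scale on top), at 0 the nest, at about +98 mm the blue feed housing (84 x 74 mm, 46 mm high) with the knob on top. The nest is open to +x and -x but for guide strips at x = +-34 mm, 4 mm wide, rising 4 mm over the base.
- nest (a point): Centre of the nest, on top of the base plate, 12 mm above the counter; axes as the fixture. The sprung plate's resting face lies at y = -31 mm (a jar touching it has its centre at y = -8 mm). A jar stood with its centre at y = -6 to -1 mm and |x| under 6 mm is clear of jaw and plate whatever the start.
- jaw: Aluminium V jaw, 44 mm wide (x), top 49 mm above the counter; slides to the fixture's -y (towards the plate) 8 mm per radian of the knob. Axes as the fixture. A jar centred in the V and just touching has its centre about 17 mm to the -y side of the jaw's origin. The V centres the jar sideways. A friction brake keeps jaw and knob where they are left.
- plate: Steel sprung plate, 44 mm wide, 34 mm high, top 49 mm above the counter, slides in the fixture's -y against a spring of 0.45 N per mm, 0 to 20 mm, springs back when free. Origin on its face to the jar; axes as the fixture.
- pointer (a point): Middle of the black pointer line, carried by the plate over the white scale, about 58 mm above the counter. It moves to the fixture's -y as the plate is pushed back, mm for mm. At the start it has no load and stands on the +y side of the mark.
- mark (a point): Middle of the red mark, a strip 46 mm (x) by 4 mm (y) on the scale, 51 mm above the counter, fixed; axes as the fixture. Lies 6 to 12 mm to the -y side of the unloaded pointer. The job is right when the pointer's y in this frame is 0, to within half the strip's width (2 mm).
- knob: Orange bar knob on a black disc 52 mm across, 5 mm thick. The bar is 52 mm long along the knob's own x, 16 mm wide (y), 30 mm tall, 51 to 81 mm above the counter. Origin under the bar's middle, at the disc's underside, 46 mm above the counter; z up. Turns clockwise seen from above (its yaw decreases) to tighten, at least 5.5 rad from its start.
- knob_grip (a point): Bar's middle, 68 mm up: grip here across the width; axes as the knob. The knob is fitted off-centre: the vertical turning axis is hidden, 12 to 15 mm off along the bar, so the bar wanders as it turns: follow by feel, keeping side force low. Turning takes 0.06 Nm plus up to 0.05 from the spring; 8 to 10 N a finger does. Finger forces on it, added up, must stay under 30 N.
There are look-alikes about, which are no part of the job. There is more than one size of the red_jar; the one meant has the size given above.

How it is judged:
On the way:
1. the red jar stands upright on the nest, let go, and the plate is not yet pushed back (horizontal distance between red_jar and nest below 0.03 m and z of red_jar in the frame of nest between -0.004 and 0.004 m and angle between red_jar's own z axis and vertical below 0.15 rad and contact force between the fingers and red_jar below 0.1 N and y of pointer in the frame of mark above 0.004 m), for 0.2 s.
At the end, for the whole second after the job is handed in: The red jar stands upright (within 0.15 rad) on the nest's base, its centre within 30 mm of the nest's, clamped between jaw and plate (over 1 N on each), at rest and released, and the pointer is within 2 mm of the middle of the red mark (horizontal distance between red_jar and nest below 0.03 m and z of red_jar in the frame of nest between -0.004 and 0.004 m and angle between red_jar's own z axis and vertical below 0.15 rad and y of pointer in the frame of mark between -0.002 and 0.002 m and contact force between each of jaw, plate and red_jar above 1 N and linear speed of red_jar below 0.005 m/s); the robot touches nothing.
It fails at once if the pointer runs more than 4 mm past the middle of the mark (jar overloaded) (y of pointer in the frame of mark below -0.004 m).
It fails at once if the knob is squeezed, leaned on or forced sideways: over 30 N of finger contact on it (contact force between the fingers and knob above 30 N).
It fails at once if the jar is squeezed or pressed down too hard: over 60 N of finger contact (contact force between the fingers and red_jar above 60 N).
It fails at once if the jaw is pushed by hand (over 8 N) (contact force between any of the fingers, the arm and jaw above 8 N).
It fails at once if a bystander is moved more than 30 mm (distance of any of blue_jar, yellow_jar, polish_pink, polish_teal, brush, carton from where it was at the start of the episode above 0.03 m).
It also fails if it takes over 72 s, if anything falls off the work surface, if the arm or the gripper's body presses on something with over 40 N, if the wrist force passes 120 N, or if a joint passes its speed limit or range.

### The arm

A 7-joint arm with a two-finger parallel gripper is mounted at the origin on the work surface. World frame = base frame: x ahead of the robot, y to its left, z up, the work surface at z = 0. Lengths are in m, angles in rad, forces in N, time in s.
With the tool pointing down it reaches from about 0.425 to 0.95 m from the base axis. Payload 16.7 kg.
Tool frame: the origin (TCP) lies at the very end of the fingers, on their centre line; the grasp point (between the pads) lies 19 mm behind it; z points along the fingers, y is the direction in which the jaws open and shut (so a half turn about z gives the same grasp; the last joint's range is limited). The gripper opens to 94 mm and grips with 3 to 60 N. Pads are 16 mm wide; open, the fingers measure 119 mm over their backs; the gripper's body (75 mm by 177 mm) begins 78 mm behind the grasp point.
Start: joints at [1.129, 0.426, 0.074, 1.606, -0.034, 1.111, -0.067], TCP at [0.195, -0.646, 0.205] pointing down, gripper open.
Joint ranges: [-2.85, 2.85], [-0.5, 2.14], [-1.23, 1.37], [0.21, 2.46], [-1.02, 4.16], [0.16, 2.05], [-2.73, 2.73]. Speed limits (rad/s): [1.89, 1.89, 2.39, 2.39, 3.01, 3.01, 3.01].

### API

Orientations are given as a rotation vector (axis times angle).
In Python, from plant import * gives the robot as it stands.
- The arm moves only by the shell command python3 -m jog 'ROWS' [FORCE]. ROWS is JSON, a list of rows, each an object with "linear": the shift along the tool's x, y, z in mm, a list of three; "rot": the turn, a rotation vector about the tool's x, y, z in rad, a list of three; "grip": the finger opening in mm, from 0 to 94. In form: [{"linear": [dx, dy, dz], "rot": [rx, ry, rz], "grip": grip}, ...]. A call has 1 to 12 rows; each row is the pose to reach, as a shift and turn from the pose measured when the call began, along the tool's axes at that moment; what a row does not reach only later rows make up. A row lasts 1/8 s, in which the tool goes at most 62.5 mm and 10.7 degrees, less where a joint would pass 70% of its speed; a pose out of reach is approached as far as the arm can. A call with a gripper value outside its range is refused whole. The fingers move at their own pace and stop on an object; FORCE is the grip in N (left out, the last holds). Time passes only in rows, so rows that repeat a pose let the fingers close. It gives the time, the measured TCP pose, the force and the opening at its end, in the units of the state.
- get_state(): the state, without advancing time (a new reading comes with each control period).
- grab_frame(name): name is "scene" or "top" or "wrist"; returns (picture, depth): 480x640x3 uint8, red, green, blue; 480x640 float32, m along the optical axis (not along the pixel's ray), 0 where there is no reading.
- camera_params(name): a dict with "fov_y" (degrees; the focal length in pixels is half the picture's height over the tangent of half this angle, whatever the lens; pixels are square), "cx", "cy" (the principal point, pixels), "R" (3x3) and "t" (3): a world point X has camera coordinates R X + t. Camera axes: x right, y down, z forward; pixel columns grow to the right and rows downward; lengths in m; the calibration is good to about 2 mm. A picture is of the moment at which its call begins: read the wrist's pose just before it. camera_params takes no time and is no camera call; for the wrist camera it gives the pose at the moment of the call.
- close_job(): hands the job in, once; it reports no verdict.
The state is a dict: "clock": time; "qpos": joint angles; "qvel": joint speeds; "effort": joint torques, N m; "ee_pos": TCP position; "orientation": TCP orientation; "contact_force": force on the tool from outside, world axes, zero at the start; "ft_torque": the same for the moment, N m; "width": finger opening in m.
Only numpy, scipy, OpenCV 4.12 (cv2) and the standard library are available. Lean on these libraries where they do the work, as an engineer would, in place of code of your own. Each camera call takes 0.05 s, during which the arm holds its last target. There are 200 camera calls.

## Working session

There is one attempt and no reset: what is moved stays moved. The work goes in short steps, Python scripts to look and compute and a shell command to move; the robot and the scene stay as the last step left them, time stands still between calls to the robot, and variables do not carry over. Pictures are saved under pics/ and viewed, about 8 in all and at most 12, crops included, and the job is handed in when it is done.

```bash
ls; mkdir -p pics; python3 - <<'E'
from plant import *
import cv2
print(get_state())
for n in ["scene","top"]:
    p,d=grab_frame(n); cv2.imwrite(f"pics/{n}0.png",p[:,:,::-1]); import numpy as np; np.save(f"pics/{n}0d.npy",d); print(n,camera_params(n))
E
```

```text
pics
{'clock': 0.0, 'qpos': array([ 1.12851052,  0.42676235,  0.07386018,  1.60657853, -0.03411679,
        1.11083983, -0.0671057 ]), 'qvel': array([ 1.20976941e-03,  2.31975666e-04, -1.37312083e-03,  1.70811260e-03,
       -1.93704208e-03,  1.41759363e-03, -2.53737595e-05]), 'effort': array([ 8.46048570e-04, -9.35842609e+01,  3.66752498e+00, -4.54220688e+01,
       -4.86237940e-02,  1.98734488e-02,  5.05929540e-05]), 'ee_pos': array([ 0.19466122, -0.64586085,  0.20476823]), 'orientation': array([-3.10671694e+00, -4.57995149e-01,  4.41530676e-04]), 'contact_force': array([-0.61116417,  1.12933664, -0.63199917]), 'ft_torque': array([-0.02406252, -0.01535283,  0.00098326]), 'width': 0.09400644318323752}
scene {'fov_y': 57.3811077383485, 'cx': 316.32481217126445, 'cy': 231.8186183581257, 'R': array([[-0.51563299,  0.85676438,  0.00879836],
       [ 0.58866528,  0.36170496, -0.72294032],
       [-0.62257193, -0.36759259, -0.69085446]]), 't': array([ 0.2106747 , -0.29383529,  1.24116555])}
top {'fov_y': 45.30263377954563, 'cx': 317.89651995709323, 'cy': 231.7955271394778, 'R': array([[ 0.00229076, -0.99992668, -0.01189076],
       [-0.99523572, -0.00112068, -0.0974916 ],
       [ 0.09747112,  0.01205743, -0.99516531]]), 't': array([0.09632478, 0.58245814, 1.04889653])}
```

View pics/top0.png

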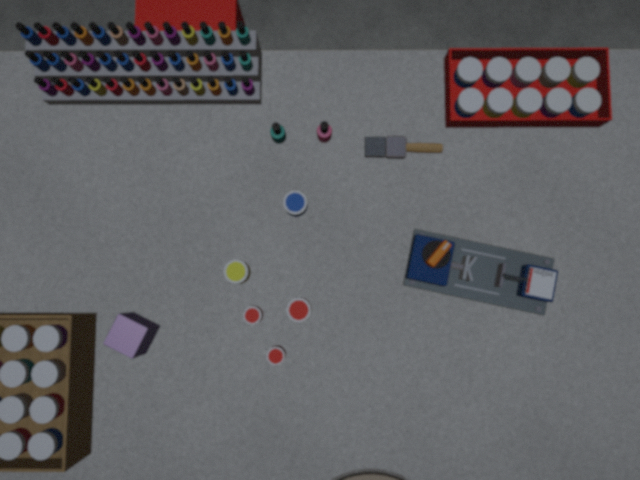

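View pics/scene0.png

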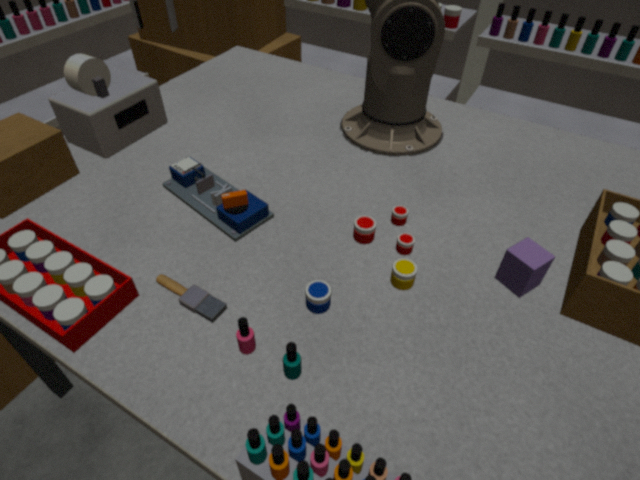

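The top view shows three red-topped jars: (298,310), (252,315) and (276,356). Only (298,310) matches the blue (295,203) and yellow (236,271) jars in size, and the other two are smaller. The fixture is at about (480,272), with its knob at (438,252) and its scale at (540,283).

```bash
cat > h.py <<'E'
from plant import *
import numpy as np, cv2
from scipy.spatial.transform import Rotation as Rn
def ray(c,uv,z):
    f=240/np.tan(np.radians(c["fov_y"]/2)); R=np.array(c["R"]);t=np.array(c["t"])
    o=-R.T@t; uv=np.atleast_2d(uv).astype(float)
    d=np.c_[(uv[:,0]-c["cx"])/f,(uv[:,1]-c["cy"])/f,np.ones(len(uv))]@R
    return o+d*((z-o[2])/d[:,2])[:,None]
def blobs(m,amin=15):
    n,l,s,c=cv2.connectedComponentsWithStats(m.astype(np.uint8)); return [(s[i,4],c[i],l==i) for i in range(1,n) if s[i,4]>=amin]
def rect(m,c,z):
    ys,xs=np.nonzero(m); p=ray(c,np.c_[xs,ys],z)[:,:2]
    (ctr,wh,a)=cv2.minAreaRect((p*1000).astype(np.float32)); return np.round(ctr,1),np.round(wh,1),round(a,1)
def hsv(p): return cv2.cvtColor(p,cv2.COLOR_RGB2HSV)
def proj(c,X):
    f=240/np.tan(np.radians(c["fov_y"]/2)); q=np.atleast_2d(X)@np.array(c["R"]).T+c["t"]; return np.c_[c["cx"]+f*q[:,0]/q[:,2],c["cy"]+f*q[:,1]/q[:,2]]
def grab(n,name):
    c=camera_params(n); p,d=grab_frame(n); cv2.imwrite(f"pics/{name}.png",p[:,:,::-1]); return c,p,d
E
python3 - <<'E'
from h import *
c=camera_params("top"); p=cv2.imread("pics/top0.png")[:,:,::-1].copy(); H=hsv(p);h,s,v=[H[...,i].astype(int) for i in range(3)]
red=((h<5)|(h>174))&(s>150)&(v>80)
for a,ct,m in blobs(red):
    if 200<ct[0]<350 and ct[1]>250: print("red",a,ct,ray(c,ct,.042)[0].round(4))
org=(h>5)&(h<18)&(s>150)&(v>80); org[:, :400]=0; org[:230]=0
for a,ct,m in blobs(org): print("org",a,ct,rect(m,c,.081))
blue=(h>100)&(h<125)&(s>120); blue[:,:390]=0; blue[:200]=0
for a,ct,m in blobs(blue,60): print("blue",a,ct,rect(m,c,.047))
for n,r in {"crop":(225,325,400,560)}.items():
    q=p[r[0]:r[1],r[2]:r[3],::-1]
a=cv2.resize(q,None,fx=5,fy=5,interpolation=cv2.INTER_CUBIC)[:, :]
S=cv2.imread("pics/scene0.png")
cv2.imwrite("pics/c1.png",a)
# base corners
b=(s>25)&(s<110)&(h>90)&(h<130)
print(p[300,470],p[300,350],H[300,470],H[300,350],H[265,500])
# depth-based size of jars
d=np.load("pics/top0d.npy"); f=240/np.tan(np.radians(c["fov_y"]/2)); R=np.array(c["R"])
vv,uu=np.mgrid[:480,:640]; P=(np.stack([(uu-c["cx"])/f*d,(vv-c["cy"])/f*d,d],-1)-c["t"])@R
for q in [(298,310),(252,315),(276,356),(236,271),(295,203)]: print(q,P[q[1],q[0]].round(4))
m=(P[...,2]>.006)&(P[...,2]<.2)&(d>0); m[:,:395]=0;m[:220]=0;m[330:]=0; m[:,570:]=0
bb=max(blobs(m),key=lambda x:x[0]); print("base",bb[:2],rect(bb[2]&(P[...,2]<.02),c,.012))
for q in [(540,283),(438,252),(480,270),(420,268)]: print(q,P[q[1],q[0]].round(4))
E
```

```text
red 204 [298.28431373 309.6372549 ] [0.438  0.1327 0.042 ]
red 97 [251.72164948 315.13402062] [0.4278 0.2178 0.042 ]
red 104 [275.11538462 355.75961538] [0.3549 0.1743 0.042 ]
org 216 [436.99537037 255.        ] (array([ 538.8, -117. ]), array([16.8, 49.7]), 50.3)
blue 1052 [425.1378327 264.2081749] (array([ 529.6, -108.1]), array([73.8, 81.5]), 77.6)
blue 82 [521.53658537 288.67073171] (array([ 477.2, -273.3]), array([27.2, 14.2]), 2.2)
[93 96 98] [110 113 116] [102  13  98] [105  13 116] [60  6 43]
(298, 310) [0.4373 0.1333 0.0407]
(252, 315) [0.4276 0.2184 0.0331]
(276, 356) [0.3533 0.1735 0.032 ]
(236, 271) [0.5083 0.248  0.0416]
(295, 203) [0.6351 0.14   0.0399]
base (np.int32(8520), array([480.05105634, 271.58755869])) (array([ 509.9, -204.7]), array([269.8, 110. ]), 77.9)
(540, 283) [ 0.4874 -0.3054  0.0515]
(438, 252) [ 0.5414 -0.1162  0.0817]
(480, 270) [ 0.5119 -0.2078  0.0138]
(420, 268) [ 0.5143 -0.09    0.0452]
```

View pics/c1.png

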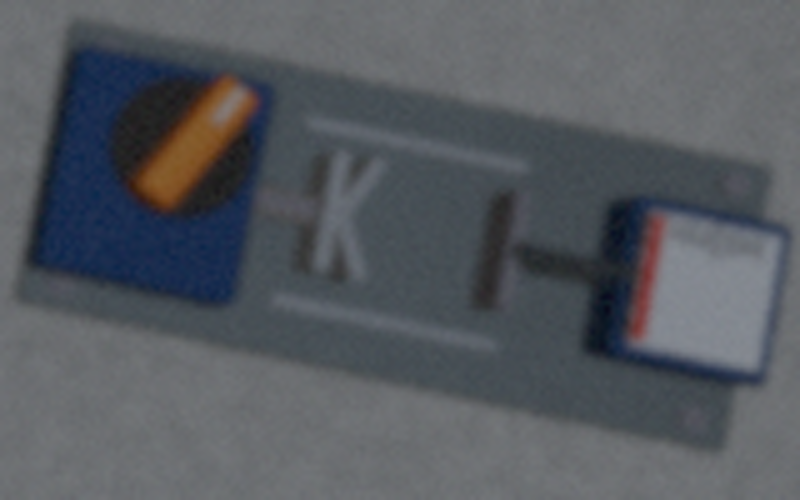

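The close crop confirms the fixture: base centre is (0.510, -0.205), yaw -12.1°, and the V jaw and plate are as described. The pointer at crop (625,265) sits next to the red mark at (645,280). Red jar candidates are (298,310) with height 41 mm, (252,315) at 33 mm and (276,356) at 32 mm, so I choose the first. Next I work out the moves.

```bash
cat >> h.py <<'E'
def to(pos,phi,s=None):
    "shift (mm) and rotvec in present tool axes to TCP pos (m), tool y at world angle phi (deg)"
    s=s or get_state(); R0=Rn.from_rotvec(s["orientation"]); a=np.radians(phi)
    y=np.array([np.cos(a),np.sin(a),0]);z=np.array([0,0,-1.]);x=np.cross(y,z)
    R1=Rn.from_matrix(np.c_[x,y,z])
    return (R0.inv().apply(np.array(pos)-s["ee_pos"])*1000).round(1),(R0.inv()*R1).as_rotvec().round(3)
def fx(p):
    "world m -> fixture mm"
    d=(np.array(p)[:2]-[.510,-.2047])*1000; a=np.radians(-12.1); return np.array([np.cos(a)*d[0]+np.sin(a)*d[1],-np.sin(a)*d[0]+np.cos(a)*d[1]]).round(1)
E
python3 - <<'E'
from h import *
for w in [(.45,-.35,.205),(.50,-.1,.205),(.438,.133,.13)]: print(w,*to(w,-12.1))
E
```

```text
(0.45, -0.35, 0.205) [ 3.299e+02 -2.096e+02  1.000e-01] [-1.000e-03 -1.000e-03 -1.067e+00]
(0.5, -0.1, 0.205) [ 4.499e+02 -4.345e+02  3.000e-01] [-1.000e-03 -1.000e-03 -1.067e+00]
(0.438, 0.133, 0.13) [ 457.8 -675.4   75.6] [-1.000e-03 -1.000e-03 -1.067e+00]
```

```bash
python3 -m jog '[{"linear":[330,-210,0],"rot":[0,0,-1.067],"grip":94},{"linear":[330,-210,0],"rot":[0,0,-1.067],"grip":94},{"linear":[330,-210,0],"rot":[0,0,-1.067],"grip":94},{"linear":[330,-210,0],"rot":[0,0,-1.067],"grip":94},{"linear":[330,-210,0],"rot":[0,0,-1.067],"grip":94},{"linear":[330,-210,0],"rot":[0,0,-1.067],"grip":94},{"linear":[450,-434,0],"rot":[0,0,-1.067],"grip":94},{"linear":[450,-434,0],"rot":[0,0,-1.067],"grip":94},{"linear":[450,-434,0],"rot":[0,0,-1.067],"grip":94},{"linear":[450,-434,0],"rot":[0,0,-1.067],"grip":94},{"linear":[458,-675,75],"rot":[0,0,-1.067],"grip":94},{"linear":[458,-675,75],"rot":[0,0,-1.067],"grip":94}]' 20; python3 -c "
from h import *
print(*to((.438,.133,.13),-12.1))"
```

```text
clock: 1.6
ee_pos: [0.4686, 0.0004, 0.17]
orientation: [-2.442, -1.975, -0.001]
contact_force: [1.3, 0.6, -0.6]
width: 0.0939
[123.2 -57.7  40.2] [-0.    -0.001  0.   ]
```

```bash
python3 -m jog '[{"linear":[123,-58,40],"rot":[0,0,0],"grip":94},{"linear":[123,-58,40],"rot":[0,0,0],"grip":94},{"linear":[123,-58,40],"rot":[0,0,0],"grip":94},{"linear":[123,-58,40],"rot":[0,0,0],"grip":94},{"linear":[123,-58,40],"rot":[0,0,0],"grip":94}]'; python3 - <<'E'
from h import *
c,p,d=grab("wrist","w1"); H=hsv(p);h,s,v=[H[...,i].astype(int) for i in range(3)]
red=((h<6)|(h>174))&(s>140)&(v>60)
for a,ct,m in blobs(red,200): print(a,ct,ray(c,ct,.042)[0].round(4),rect(m,c,.042))
print(*to((.438,.133,.010),-12.1), get_state()["ee_pos"])
E
```

```text
clock: 2.22
ee_pos: [0.4379, 0.1319, 0.1303]
orientation: [-2.443, -1.974, -0.001]
contact_force: [0.2, -0.9, 0.4]
width: 0.0943
960 [281.15729167 136.14791667] [0.4273 0.219  0.042 ] (array([427.2, 218.9]), array([24.3, 25.4]), 77.9)
816 [206.81495098 210.35539216] [0.3563 0.1766 0.042 ] (array([356.2, 176.5]), array([25.4, 24.9]), 30.3)
1416 [317.93573446 241.46892655] [0.4368 0.133  0.042 ] (array([436.8, 132.6]), array([34.8, 34.3]), 77.9)
[  1.1  -0.3 120.3] [-0.    -0.001 -0.001] [0.438033   0.13173866 0.13034424]
```

View pics/w1.png

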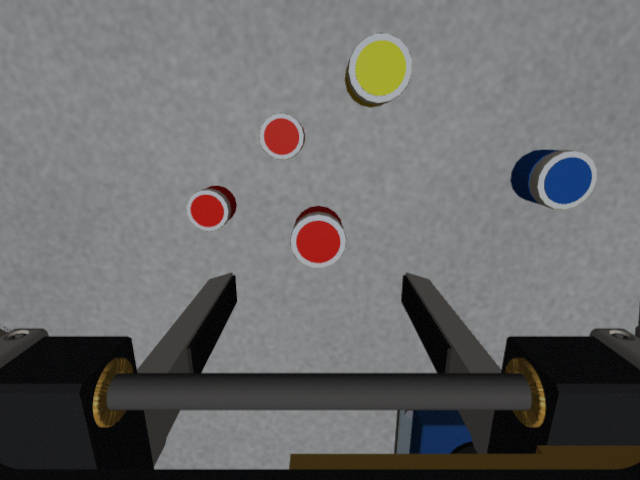

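The wrist view shows the chosen jar at (318,241), centred between the fingers and clearly larger than the two small ones at (281,136) and (207,210). I'll descend and grip.

```bash
python3 -m jog '[{"linear":[1,-1,50],"rot":[0,0,0],"grip":80},{"linear":[1,-1,95],"rot":[0,0,0],"grip":80},{"linear":[1,-1,119],"rot":[0,0,0],"grip":80},{"linear":[1,-1,119],"rot":[0,0,0],"grip":70},{"linear":[1,-1,119],"rot":[0,0,0],"grip":35},{"linear":[1,-1,119],"rot":[0,0,0],"grip":35},{"linear":[1,-1,119],"rot":[0,0,0],"grip":35},{"linear":[1,-1,119],"rot":[0,0,0],"grip":35},{"linear":[1,-1,119],"rot":[0,0,0],"grip":35}]' 15; python3 -c "
from h import *
print(get_state()['ee_pos'])"
```

```text
clock: 3.4
ee_pos: [0.438, 0.133, 0.0122]
orientation: [2.444, 1.973, 0.003]
contact_force: [-2.3, -1.3, 11.3]
width: 0.0457
[0.43801181 0.13298051 0.01222549]
```

```bash
python3 -m jog '[{"linear":[0,0,-30],"rot":[0,0,0],"grip":35},{"linear":[0,0,-80],"rot":[0,0,0],"grip":35},{"linear":[0,0,-125],"rot":[0,0,0],"grip":35},{"linear":[0,0,-125],"rot":[0,0,0],"grip":35}]'; python3 -c "
from h import *
print(*to((.5093,-.2081,.14),-12.1),get_state()['contact_force'],get_state()['width'])"
```

```text
clock: 3.9
ee_pos: [0.4397, 0.1333, 0.1404]
orientation: [2.442, 1.97, 0.011]
contact_force: [0.4, -0.2, -0.7]
width: 0.0457
[-319.   140.3    0.5] [ 0.007 -0.003 -0.002] [ 0.3573444  -0.20404501 -0.74730876] 0.04568318567302845
```

```bash
python3 -m jog '[{"linear":[-40,18,0],"rot":[0.007,-0.003,-0.002],"grip":35},{"linear":[-90,40,0],"rot":[0.007,-0.003,-0.002],"grip":35},{"linear":[-140,62,0],"rot":[0.007,-0.003,-0.002],"grip":35},{"linear":[-190,84,0],"rot":[0.007,-0.003,-0.002],"grip":35},{"linear":[-240,106,0],"rot":[0.007,-0.003,-0.002],"grip":35},{"linear":[-285,126,0],"rot":[0.007,-0.003,-0.002],"grip":35},{"linear":[-310,136,0],"rot":[0.007,-0.003,-0.002],"grip":35},{"linear":[-319,140,0],"rot":[0.007,-0.003,-0.002],"grip":35},{"linear":[-319,140,0],"rot":[0.007,-0.003,-0.002],"grip":35},{"linear":[-319,140,0],"rot":[0.007,-0.003,-0.002],"grip":35}]'; python3 - <<'E'
from h import *
print(*to((.5093,-.2081,.06),-12.1),get_state()['contact_force'],get_state()['width'])
c,p,d=grab("scene","s2"); cw,pw,_=grab("wrist","w2")
u=proj(c,[[.51,-.205,.05]])[0].astype(int); print(u)
q=p[u[1]-100:u[1]+100,u[0]-120:u[0]+120,::-1]
a=cv2.resize(q,(480,400),interpolation=2); cv2.imwrite("pics/v2.png",np.hstack([a,cv2.resize(pw[80:480,120:440,::-1],(320,400))]))
H=hsv(pw);h,s,v=[H[...,i].astype(int) for i in range(3)]
red=((h<6)|(h>174))&(s>140)&(v>60)
for a,ct,m in blobs(red,200): print(a,ct,rect(m,cw,.170))
E
```

```text
clock: 5.15
ee_pos: [0.5089, -0.2066, 0.1404]
orientation: [-2.442, -1.977, -0.0]
contact_force: [-0.1, 0.6, -0.9]
width: 0.0456
[-1.4  0.7 80.4] [-0.    -0.     0.002] [-0.12524141  0.62889337 -0.92147518] 0.04561248906306108
[212 184]
1012 [318.52173913 259.03162055] (array([ 513.6, -181.3]), array([16.8, 35.3]), 78.0)
3814 [318.61221814 313.02700577] (array([ 508.3, -206.8]), array([35.3, 35.5]), 28.6)
```

View pics/v2.png

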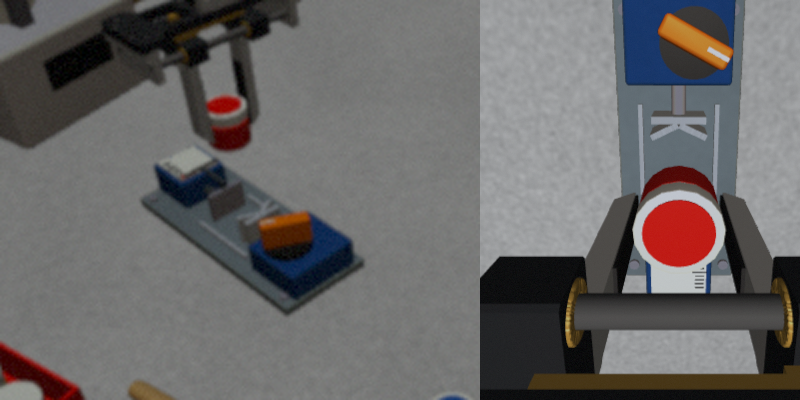

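The jar hangs upright and centred over the nest, with the jaw at wrist crop (678,125), well clear on the +y side. I'll lower it until it touches.

```bash
python3 -m jog '[{"linear":[-1.4,0.7,40],"rot":[0,0,0.002],"grip":35},{"linear":[-1.4,0.7,80],"rot":[0,0,0.002],"grip":35},{"linear":[-1.4,0.7,100],"rot":[0,0,0.002],"grip":35},{"linear":[-1.4,0.7,110],"rot":[0,0,0.002],"grip":35},{"linear":[-1.4,0.7,113],"rot":[0,0,0.002],"grip":35},{"linear":[-1.4,0.7,115],"rot":[0,0,0.002],"grip":35},{"linear":[-1.4,0.7,115.5],"rot":[0,0,0.002],"grip":35},{"linear":[-1.4,0.7,115.5],"rot":[0,0,0.002],"grip":35}]'; python3 -c "
from h import *
s=get_state();print(*to((.5093,-.2081,.0245),-12.1),s['contact_force'],s['width'],fx(s['ee_pos']))"
```

```text
clock: 6.25
ee_pos: [0.5096, -0.2086, 0.0255]
orientation: [2.443, 1.974, 0.001]
contact_force: [0.6, 0.0, 0.2]
width: 0.0453
[ 0.4 -0.4  1. ] [ 0.001  0.    -0.001] [0.62503104 0.03507127 0.21790615] 0.04528352969538525 [ 0.5 -3.9]
```

```bash
python3 -m jog '[{"linear":[0,0,0.6],"rot":[0,0,0],"grip":35},{"linear":[0,0,1.2],"rot":[0,0,0],"grip":35},{"linear":[0,0,1.5],"rot":[0,0,0],"grip":35},{"linear":[0,0,1.5],"rot":[0,0,0],"grip":35}]'
```

```text
clock: 6.75
ee_pos: [0.5097, -0.2087, 0.0243]
orientation: [2.443, 1.973, 0.001]
contact_force: [-0.9, 0.2, 4.7]
width: 0.0458
```

```bash
python3 -m jog '[{"linear":[0,0,0],"rot":[0,0,0],"grip":50},{"linear":[0,0,0],"rot":[0,0,0],"grip":58},{"linear":[0,0,0],"rot":[0,0,0],"grip":66},{"linear":[0,0,0],"rot":[0,0,0],"grip":66},{"linear":[0,0,-10],"rot":[0,0,0],"grip":66},{"linear":[0,0,-40],"rot":[0,0,0],"grip":66},{"linear":[0,0,-90],"rot":[0,0,0],"grip":66},{"linear":[0,0,-140],"rot":[0,0,0],"grip":66},{"linear":[0,0,-140],"rot":[0,0,0],"grip":66},{"linear":[0,0,-140],"rot":[0,0,0],"grip":66}]'; python3 - <<'E'
from h import *
c,p,d=grab("top","t3"); cw,pw,_=grab("wrist","w3")
H=hsv(pw);h,s,v=[H[...,i].astype(int) for i in range(3)]
red=((h<6)|(h>174))&(s>140)&(v>60)
for a,ct,m in blobs(red,60): print("red",a,ct,fx(ray(cw,ct,.054)[0]))
org=(h>7)&(h<20)&(s>150)&(v>80)
for a,ct,m in blobs(org,100): print("org",a,ct,rect(m,cw,.081))
S=get_state();print(S['ee_pos'],S['orientation'],S['qpos'][6])
cv2.imwrite("pics/v3.png",pw[:,:,::-1])
E
```

```text
clock: 8.0
ee_pos: [0.5093, -0.2086, 0.1643]
orientation: [2.443, 1.973, 0.0]
contact_force: [-0.4, -0.6, -0.0]
width: 0.0658
red 138 [318.05072464 208.12318841] [-1.3 20. ]
red 1221 [319.4029484  235.31122031] [-0.2 -4.1]
red 190 [318.25263158 315.5       ] [ -1.3 -82.2]
org 1487 [330.96435777 119.21183591] (array([ 538.2, -119.1]), array([15.8, 50.6]), 49.8)
[ 0.50888001 -0.20842114  0.16332125] [-2.44363697e+00 -1.97377688e+00  7.23280538e-04] -0.0755003587150648
```

View pics/v3.png

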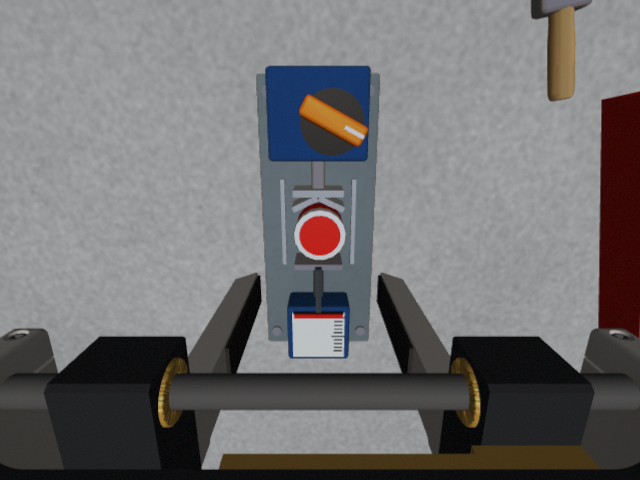

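The jar stands in the nest at fixture (-0.2, -4.1), wrist pixel (319,235), released, with the plate untouched. The housing centre at (318,113), compared with the knob disc at (333,121), suggests the turning axis is about 13 mm from the bar's middle, on the end away from the white marker. I'll go over the knob.

```bash
python3 -c "
from h import *
print(*to((.5385,-.118,.15),50))"
```

```text
[94.6  9.9 13.3] [-1.000e-03 -0.000e+00 -1.085e+00]
```

```bash
python3 -m jog '[{"linear":[30,3,3],"rot":[0,0,-0.18],"grip":40},{"linear":[60,6,6],"rot":[0,0,-0.36],"grip":40},{"linear":[95,10,13],"rot":[0,0,-0.54],"grip":40},{"linear":[95,10,13],"rot":[0,0,-0.72],"grip":40},{"linear":[95,10,13],"rot":[0,0,-0.9],"grip":40},{"linear":[95,10,13],"rot":[0,0,-1.085],"grip":40},{"linear":[95,10,13],"rot":[0,0,-1.085],"grip":40},{"linear":[95,10,13],"rot":[0,0,-1.085],"grip":40}]'; python3 - <<'E'
from h import *
cw,pw,d=grab("wrist","w4")
H=hsv(pw);h,s,v=[H[...,i].astype(int) for i in range(3)]
f=240/np.tan(np.radians(cw["fov_y"]/2)); R=np.array(cw["R"]); vv,uu=np.mgrid[:480,:640]
P=(np.stack([(uu-cw["cx"])/f*d,(vv-cw["cy"])/f*d,d],-1)-cw["t"])@R
m=(np.abs(P[...,2]-.081)<.005)&(d>0)&(np.hypot(P[...,0]-.5385,P[...,1]+.118)<.05)
for a,ct,mm in blobs(m,100): print("bartop",a,ct,rect(mm,cw,.081))
m=(np.abs(P[...,2]-.046)<.0025)&(d>0)&(np.hypot(P[...,0]-.53,P[...,1]+.108)<.07)
for a,ct,mm in blobs(m,300): print("housing",a,ct,rect(mm,cw,.046))
dk=(v<60)&(np.hypot(P[...,0]-.5385,P[...,1]+.118)<.04)&(P[...,2]<.06)
for a,ct,mm in blobs(dk,200): print("disc",a,ct,rect(mm,cw,.051))
S=get_state();print(S['ee_pos'],S['qpos'][6])
print(*to((.5385,-.118,.15),50))
E
```

```text
clock: 9.1
ee_pos: [0.5383, -0.1176, 0.1497]
orientation: [-1.08, -2.948, 0.0]
contact_force: [-0.0, -0.7, -0.3]
width: 0.0399
bartop 1346 [317.9769688  250.04309064] (array([ 538. , -118.7]), array([15.6, 52. ]), 49.8)
housing 5163 [317.68216153 210.24171993] (array([ 528.1, -110.5]), array([73.2, 83. ]), 77.9)
disc 1664 [317.98798077 238.74459135] (array([ 537.2, -117.9]), array([50.9, 49.7]), 47.2)
[ 0.53843912 -0.11757317  0.14991342] 0.7321078042768246
[-0.3 -0.3 -0.1] [-0.001 -0.001 -0.003]
```

View pics/w4.png

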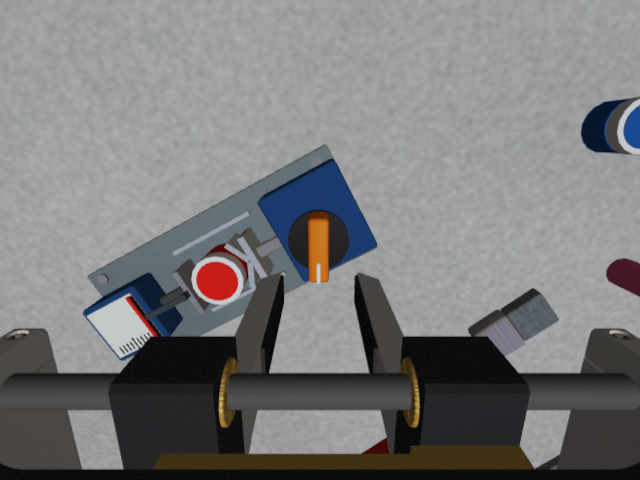

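The wrist view shows the bar at (318,250), centred between the open fingers. The housing centre (528.1, -110) puts the axis 13 mm from the bar's middle, which is tool +x. I'll descend and grip at 9 N.

```bash
python3 -m jog '[{"linear":[0,-0.7,40],"rot":[0,0,0],"grip":40},{"linear":[0,-0.7,75],"rot":[0,0,0],"grip":40},{"linear":[0,-0.7,92],"rot":[0,0,0],"grip":40},{"linear":[0,-0.7,94.5],"rot":[0,0,0],"grip":40},{"linear":[0,-0.7,94.5],"rot":[0,0,0],"grip":28},{"linear":[0,-0.7,94.5],"rot":[0,0,0],"grip":20},{"linear":[0,-0.7,94.5],"rot":[0,0,0],"grip":12},{"linear":[0,-0.7,94.5],"rot":[0,0,0],"grip":12},{"linear":[0,-0.7,94.5],"rot":[0,0,0],"grip":12}]' 9; python3 -c "
from h import *
s=get_state();R=Rn.from_rotvec(s['orientation']);print('tool force',R.inv().apply(s['contact_force']).round(2),R.inv().apply(s['ft_torque']).round(3),s['ee_pos'].round(4),s['width'])"
```

```text
clock: 10.28
ee_pos: [0.5384, -0.1183, 0.0561]
orientation: [-1.079, -2.95, 0.0]
contact_force: [-0.9, 0.3, 7.7]
width: 0.0156
tool force [ 0.9  -0.37 -7.65] [ 0.165  0.01  -0.087] [ 0.5384 -0.1183  0.0561] 0.015642904308659056
```

```bash
cat > f.py <<'E'
from h import *
s=get_state();R=Rn.from_rotvec(s['orientation']);F=R.inv().apply(s['contact_force']);y=R.as_matrix()[:,1]
print('toolF',F.round(1),'T',R.inv().apply(s['ft_torque']).round(3),'ee',(s['ee_pos']*1000).round(1),'phi',np.degrees(np.arctan2(y[1],y[0])).round(1),'tilt',R.as_matrix()[:2,2].round(3),'w',round(s['width']*1000,1),'q7',s['qpos'][6].round(2))
E
python3 -m jog '[{"linear":[0,0,0],"rot":[0,0,0],"grip":12},{"linear":[0,-0.7,0],"rot":[0,0,0.05],"grip":12},{"linear":[0.1,-1.3,0],"rot":[0,0,0.1],"grip":12},{"linear":[0.2,-2.0,0],"rot":[0,0,0.15],"grip":12},{"linear":[0.3,-2.6,0],"rot":[0,0,0.2],"grip":12},{"linear":[0.3,-2.6,0],"rot":[0,0,0.2],"grip":12}]'; python3 f.py
```

```text
clock: 11.02
ee_pos: [0.5366, -0.1199, 0.0562]
orientation: [1.368, 2.828, -0.0]
contact_force: [0.9, 1.2, -0.3]
width: 0.0159
toolF [0.4 1.5 0.3] T [-0.273 -0.038  0.101] ee [ 536.6 -119.9   56.2] phi 38.4 tilt [ 0. -0.] w 15.9 q7 0.47
```

```bash
python3 -m jog '[{"linear":[0,-0.8,0],"rot":[0,0,0.06],"grip":12},{"linear":[0.1,-1.6,0],"rot":[0,0,0.12],"grip":12},{"linear":[0.2,-2.3,0],"rot":[0,0,0.18],"grip":12},{"linear":[0.4,-3.1,0],"rot":[0,0,0.24],"grip":12},{"linear":[0.6,-3.8,0],"rot":[0,0,0.30],"grip":12},{"linear":[0.8,-4.6,0],"rot":[0,0,0.36],"grip":12},{"linear":[1.1,-5.3,0],"rot":[0,0,0.42],"grip":12},{"linear":[1.1,-5.3,0],"rot":[0,0,0.42],"grip":12}]'; python3 f.py
```

```text
clock: 12.02
ee_pos: [0.532, -0.1222, 0.0563]
orientation: [1.926, 2.482, 0.001]
contact_force: [3.1, 1.7, -3.5]
width: 0.0158
toolF [0.9 3.4 3.5] T [-0.881  0.124  0.026] ee [ 532.  -122.2   56.3] phi 14.4 tilt [ 0.001 -0.   ] w 15.8 q7 0.11
```

```bash
python3 -m jog '[{"linear":[0,-0.3,0.3],"rot":[0,0,0.06],"grip":12},{"linear":[0.1,-1.0,0.3],"rot":[0,0,0.12],"grip":12},{"linear":[0.2,-1.7,0.3],"rot":[0,0,0.18],"grip":12},{"linear":[0.4,-2.5,0.3],"rot":[0,0,0.24],"grip":12},{"linear":[0.6,-3.2,0.3],"rot":[0,0,0.30],"grip":12},{"linear":[0.8,-3.9,0.3],"rot":[0,0,0.36],"grip":12},{"linear":[1.1,-4.6,0.3],"rot":[0,0,0.42],"grip":12},{"linear":[1.1,-4.6,0.3],"rot":[0,0,0.42],"grip":12}]'; python3 f.py
```

```text
clock: 13.02
ee_pos: [0.5273, -0.1224, 0.0562]
orientation: [2.398, 2.028, 0.0]
contact_force: [-1.5, 0.1, 4.9]
width: 0.0158
toolF [-0.1 -1.5 -4.9] T [ 0.298 -0.108  0.053] ee [ 527.3 -122.4   56.2] phi -9.6 tilt [ 0.001 -0.   ] w 15.8 q7 -0.26
```

```bash
cat > look.py <<'E'
from h import *
import sys
c,p,d=grab("top",sys.argv[1]); H=hsv(p);h,s,v=[H[...,i].astype(int) for i in range(3)]
red=((h<6)|(h>174))&(s>130)&(v>60); red[:,:400]=0;red[:220]=0;red[330:]=0
for a,ct,m in blobs(red,8): print("red",a,ct.round(1),"jar",fx(ray(c,ct,.054)[0]),"mark",fx(ray(c,ct,.051)[0]))
cv2.imwrite(f"pics/{sys.argv[1]}c.png",cv2.resize(p[225:325,400:560,::-1],None,fx=5,fy=5,interpolation=2))
E
python3 look.py t5
```

```text
(no output)
```

View pics/t5c.png

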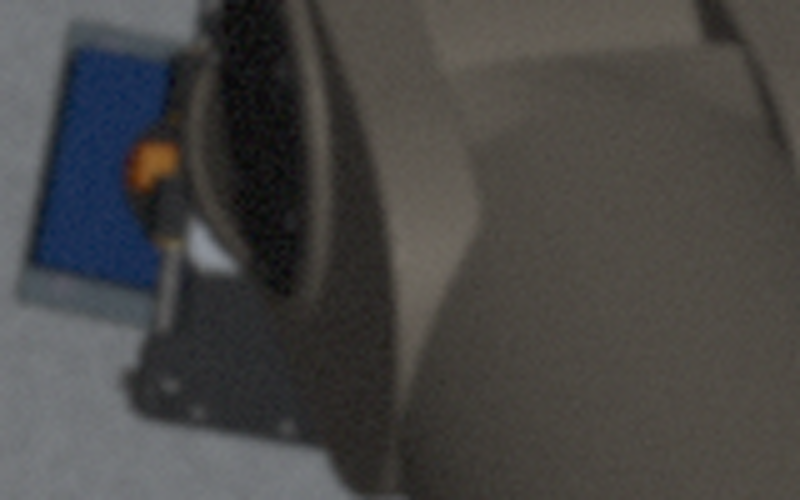

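The arm hides the fixture in the top view, so I'll try the scene camera for the jar.

```bash
cat > look2.py <<'E'
from h import *
import sys
def ana(p,c,tag):
    H=hsv(p);h,s,v=[H[...,i].astype(int) for i in range(3)]
    red=((h<6)|(h>174))&(s>130)&(v>60); u,w=proj(c,[[.51,-.205,.05]])[0].astype(int)
    k=np.zeros_like(red);k[w-50:w+40,u-60:u+60]=1
    for a,ct,m in blobs(red&k,6): print(tag,"red",a,ct.round(1),"at z.054",fx(ray(c,ct,.054)[0]))
    return u,w
c,p,d=grab("scene",sys.argv[1]); u,w=ana(p,c,"scene")
cv2.imwrite(f"pics/{sys.argv[1]}c.png",cv2.resize(p[w-50:w+50,u-65:u+65,::-1],None,fx=6,fy=6,interpolation=2))
cw,pw,_=grab("wrist",sys.argv[1]+"w"); H=hsv(pw);h,s,v=[H[...,i].astype(int) for i in range(3)]
red=((h<6)|(h>174))&(s>140)&(v>60)
for a,ct,m in blobs(red,60): print("wrist red",a,ct.round(1),fx(ray(cw,ct,.054)[0]),fx(ray(cw,ct,.051)[0]))
E
python3 look2.py s5
```

```text
scene red 39 [214.6 180.4] at z.054 [-9. -5.]
scene red 13 [206.  183.6] at z.054 [11.1 -9.2]
scene red 16 [205.5 192.6] at z.054 [30.9 15.6]
scene red 7 [206.9 198.4] at z.054 [40.7 33.6]
wrist red 1271 [313.8 422.9] [  0.1 -12.8] [  0.1 -15.7]
```

View pics/s5c.png

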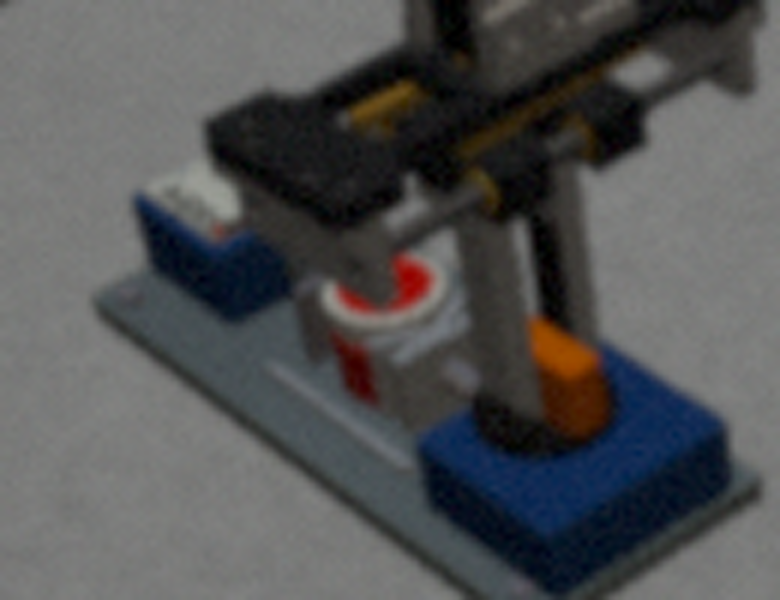

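```bash
python3 -m jog '[{"linear":[0,0,0],"rot":[0,0,0],"grip":20},{"linear":[0,0,0],"rot":[0,0,0],"grip":30},{"linear":[0,0,0],"rot":[0,0,0],"grip":40},{"linear":[0,0,-30],"rot":[0,0,0],"grip":40},{"linear":[0,0,-75],"rot":[0,0,0],"grip":40},{"linear":[-40,0,-75],"rot":[0,0,0],"grip":40},{"linear":[-90,0,-75],"rot":[0,0,0],"grip":40},{"linear":[-110,0,-75],"rot":[0,0,0],"grip":40},{"linear":[-110,0,-75],"rot":[0,0,0],"grip":40},{"linear":[-110,0,-75],"rot":[0,0,0],"grip":40}]'; python3 f.py; python3 - <<'E'
from h import *
cw,pw,d=grab("wrist","w6"); H=hsv(pw);h,s,v=[H[...,i].astype(int) for i in range(3)]
red=((h<6)|(h>174))&(s>140)&(v>60)
for a,ct,m in blobs(red,60): print("red",a,ct.round(1),"z54",fx(ray(cw,ct,.054)[0]),"z51",fx(ray(cw,ct,.051)[0]))
u,w=proj(cw,[[.510-.085*.2096,-.2047-.085*.978,.055]])[0].astype(int); print(u,w)
q=pw[max(w-170,0):w+50,u-70:u+70,::-1]; cv2.imwrite("pics/w6c.png",cv2.resize(q,None,fx=3.0,fy=2.7,interpolation=2)); print(max(w-170,0),u-70)
E
```

```text
clock: 14.42
ee_pos: [0.5092, -0.2298, 0.1311]
orientation: [2.397, 2.03, 0.001]
contact_force: [0.7, 0.3, -0.1]
width: 0.0399
toolF [0.4 0.6 0.1] T [-0.011 -0.     0.031] ee [ 509.2 -229.8  131.1] phi -9.5 tilt [0. 0.] w 39.9 q7 0.01
red 1591 [313.  225.8] z54 [-1.3 -8.2] z51 [-1.3 -8.9]
red 262 [309.2 312.4] z54 [ -1.3 -82.3] z51 [ -1.3 -83.9]
310 316
146 240
```

View pics/w6c.png

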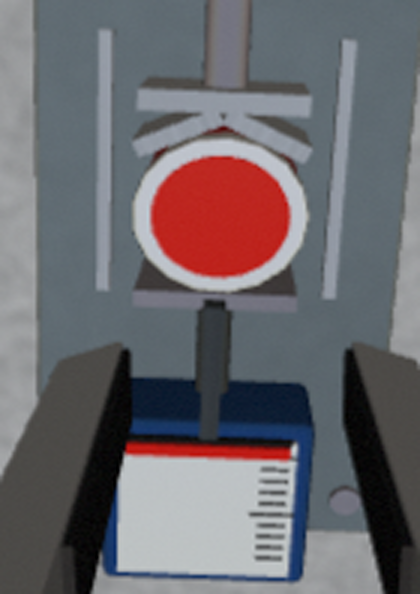

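The jar (lid at crop (221,213)) sits in the V at fixture y = -8.2, just touching the plate. The black pointer line is at crop row 441, just before the red strip at row 452. I'll measure the remaining gap.

```bash
cat > ptr.py <<'E'
from h import *
import sys
def ptr(cw,pw):
    "pointer-mark gap in mm along fixture y (positive: still short)"
    H=hsv(pw);h,s,v=[H[...,i].astype(int) for i in range(3)]
    u,w=proj(cw,[[.510-.084*.2096,-.2047-.084*.978,.051]])[0].astype(int)
    red=((h<6)|(h>174))&(s>140)&(v>60)
    k=np.zeros_like(red);k[w-25:w+25,u-45:u+45]=1
    b=[x for x in blobs(red&k,20)]
    for a,ct,m in b: r=rect(m,cw,.051); print("mark",a,ct.round(1),fx(np.array(r[0])/1000),r[1],r[2])
    dark=(v<45)&k.astype(bool)
    for a,ct,m in blobs(dark,10):
        r=rect(m,cw,.058); ys,xs=np.nonzero(m); print("dark",a,ct.round(1),xs.min(),xs.max(),ys.min(),ys.max(),fx(np.array(r[0])/1000),r[1],r[2])
    for du in (-18,-12,8,12):
        print(u+du,[ (w+j,tuple(int(q) for q in pw[w+j,u+du])) for j in range(-8,5)])
if __name__=="__main__":
    n=sys.argv[1]; import json
    cw,pw,_=grab("wrist",n); ptr(cw,pw)
E
python3 ptr.py w7
```

```text
mark 259 [308.6 312.6] [ -1.8 -84. ] [ 4.4 46.1] 77.8
dark 678 [281.1 311.9] 265 336 287 336 [ -8.1 -85.7] [48.3 51.3] 64.2
292 [(np.int64(304), (25, 56, 103)), (np.int64(305), (26, 56, 106)), (np.int64(306), (19, 43, 86)), (np.int64(307), (11, 16, 25)), (np.int64(308), (19, 17, 17)), (np.int64(309), (38, 19, 21)), (np.int64(310), (114, 22, 19)), (np.int64(311), (173, 22, 18)), (np.int64(312), (189, 26, 22)), (np.int64(313), (189, 26, 20)), (np.int64(314), (189, 48, 44)), (np.int64(315), (189, 137, 137)), (np.int64(316), (190, 194, 197))]
298 [(np.int64(304), (27, 56, 102)), (np.int64(305), (27, 57, 106)), (np.int64(306), (23, 50, 95)), (np.int64(307), (15, 32, 59)), (np.int64(308), (13, 12, 15)), (np.int64(309), (32, 24, 24)), (np.int64(310), (77, 15, 13)), (np.int64(311), (148, 17, 8)), (np.int64(312), (189, 28, 21)), (np.int64(313), (190, 28, 24)), (np.int64(314), (191, 35, 31)), (np.int64(315), (187, 130, 130)), (np.int64(316), (189, 195, 196))]
318 [(np.int64(304), (26, 58, 102)), (np.int64(305), (25, 56, 103)), (np.int64(306), (26, 56, 107)), (np.int64(307), (23, 48, 92)), (np.int64(308), (14, 26, 45)), (np.int64(309), (16, 15, 16)), (np.int64(310), (32, 23, 23)), (np.int64(311), (92, 20, 17)), (np.int64(312), (159, 23, 19)), (np.int64(313), (189, 27, 20)), (np.int64(314), (189, 28, 23)), (np.int64(315), (188, 48, 44)), (np.int64(316), (188, 136, 136))]
322 [(np.int64(304), (26, 56, 100)), (np.int64(305), (25, 55, 102)), (np.int64(306), (24, 54, 106)), (np.int64(307), (24, 52, 99)), (np.int64(308), (17, 33, 63)), (np.int64(309), (16, 16, 18)), (np.int64(310), (30, 22, 21)), (np.int64(311), (93, 22, 21)), (np.int64(312), (159, 21, 17)), (np.int64(313), (190, 26, 22)), (np.int64(314), (189, 28, 24)), (np.int64(315), (189, 31, 27)), (np.int64(316), (189, 129, 131))]
```

```bash
python3 - <<'E'
from h import *
c=camera_params("wrist")
R=np.array(c["R"]);print("cam",fx(-R.T@c["t"]),(-R.T@c["t"])[2])
print("ptr",fx(ray(c,(318,309.2),.058)[0]),fx(ray(c,(298,308.3),.058)[0]),"mark low edge",fx(ray(c,(318,315.8),.051)[0]),fx(ray(c,(298,315.3),.051)[0]),"up",fx(ray(c,(318,311),.051)[0]))
E
```

```text
cam [-0.1 57.1] 0.31029675487507147
ptr [  5.8 -76.7] [-10.4 -76.7] mark low edge [  6.3 -86.6] [-10.5 -86.9] up [  6.1 -82.1]
```

Pointer y is -76.7 and mark y is -84.5, so 7.8 mm remain, or about 0.97 rad. I'll go back to the knob, turn about 0.8 rad and look again.

```bash
python3 -c "
from h import *
print(*to((.5273,-.1224,.131),-9.6))"
```

```text
[108.7   0.2   0.2] [ 0.001 -0.     0.003]
```

```bash
python3 -m jog '[{"linear":[40,0,0],"rot":[0,0,0.003],"grip":40},{"linear":[85,0,0],"rot":[0,0,0.003],"grip":40},{"linear":[108.7,0.2,10],"rot":[0,0,0.003],"grip":40},{"linear":[108.7,0.2,40],"rot":[0,0,0.003],"grip":40},{"linear":[108.7,0.2,68],"rot":[0,0,0.003],"grip":40},{"linear":[108.7,0.2,75],"rot":[0,0,0.003],"grip":40},{"linear":[108.7,0.2,75],"rot":[0,0,0.003],"grip":40},{"linear":[108.7,0.2,75],"rot":[0,0,0.003],"grip":26},{"linear":[108.7,0.2,75],"rot":[0,0,0.003],"grip":18},{"linear":[108.7,0.2,75],"rot":[0,0,0.003],"grip":12},{"linear":[108.7,0.2,75],"rot":[0,0,0.003],"grip":12},{"linear":[108.7,0.2,75],"rot":[0,0,0.003],"grip":12}]' 9; python3 f.py
```

```text
clock: 16.02
ee_pos: [0.5274, -0.1225, 0.0567]
orientation: [2.4, 2.027, 0.001]
contact_force: [-3.6, -0.2, 7.8]
width: 0.0162
toolF [-0.8 -3.5 -7.8] T [ 0.789 -0.09  -0.075] ee [ 527.4 -122.5   56.7] phi -9.6 tilt [ 0.001 -0.   ] w 16.2 q7 -0.26
```

```bash
python3 -m jog '[{"linear":[0,-0.9,-0.2],"rot":[0,0,0.06],"grip":12},{"linear":[0.1,-1.7,-0.2],"rot":[0,0,0.12],"grip":12},{"linear":[0.2,-2.5,-0.2],"rot":[0,0,0.18],"grip":12},{"linear":[0.4,-3.2,-0.2],"rot":[0,0,0.24],"grip":12},{"linear":[0.6,-4.0,-0.2],"rot":[0,0,0.30],"grip":12},{"linear":[0.8,-4.7,-0.2],"rot":[0,0,0.36],"grip":12},{"linear":[1.0,-5.1,-0.2],"rot":[0,0,0.40],"grip":12},{"linear":[1.0,-5.1,-0.2],"rot":[0,0,0.40],"grip":12}]'; python3 f.py
```

```text
clock: 17.02
ee_pos: [0.5226, -0.1207, 0.0569]
orientation: [2.754, 1.51, 0.001]
contact_force: [3.1, 0.3, -6.1]
width: 0.0163
toolF [1.9 2.4 6.1] T [-0.769  0.2    0.03 ] ee [ 522.6 -120.7   56.9] phi -32.5 tilt [ 0.001 -0.   ] w 16.3 q7 -0.61
```

```bash
python3 -m jog '[{"linear":[0.2,-0.5,0.2],"rot":[0,0,0.06],"grip":12},{"linear":[0.3,-1.2,0.2],"rot":[0,0,0.12],"grip":12},{"linear":[0.4,-2.0,0.2],"rot":[0,0,0.18],"grip":12},{"linear":[0.6,-2.7,0.2],"rot":[0,0,0.24],"grip":12},{"linear":[0.8,-3.4,0.2],"rot":[0,0,0.30],"grip":12},{"linear":[1.0,-4.1,0.2],"rot":[0,0,0.36],"grip":12},{"linear":[1.2,-4.6,0.2],"rot":[0,0,0.40],"grip":12},{"linear":[1.2,-4.6,0.2],"rot":[0,0,0.40],"grip":12}]'; python3 f.py
```

```text
clock: 18.02
ee_pos: [0.5193, -0.1174, 0.0568]
orientation: [2.999, 0.933, 0.001]
contact_force: [-0.9, -1.8, 1.2]
width: 0.0159
toolF [-1.8  1.  -1.2] T [-0.364 -0.447  0.022] ee [ 519.3 -117.4   56.8] phi -55.4 tilt [ 0.001 -0.001] w 15.9 q7 -0.97
```

```bash
python3 -m jog '[{"linear":[0,0,0],"rot":[0,0,0],"grip":20},{"linear":[0,0,0],"rot":[0,0,0],"grip":30},{"linear":[0,0,0],"rot":[0,0,0],"grip":40},{"linear":[0,0,-30],"rot":[0,0,0],"grip":40},{"linear":[0,0,-75],"rot":[0,0,0],"grip":40},{"linear":[0,0,-75],"rot":[0,0,0],"grip":40}]'; python3 f.py; python3 -c "
from h import *
print(*to((.5075,-.2298,.131),-12.1))"
```

```text
clock: 18.77
ee_pos: [0.5211, -0.1175, 0.1348]
orientation: [2.997, 0.933, 0.008]
contact_force: [-0.8, -0.0, 0.3]
width: 0.0402
toolF [-0.7 -0.4 -0.3] T [-0.     0.022  0.006] ee [ 521.1 -117.5  134.8] phi -55.4 tilt [ 0.006 -0.001] w 40.2 q7 -0.94
[-75.   84.7   3.9] [ 0.006 -0.002 -0.756]
```

```bash
python3 -m jog '[{"linear":[-25,28,4],"rot":[0.006,0,-0.18],"grip":40},{"linear":[-50,56,4],"rot":[0.006,0,-0.36],"grip":40},{"linear":[-75,85,4],"rot":[0.006,0,-0.54],"grip":40},{"linear":[-75,85,4],"rot":[0.006,0,-0.756],"grip":40},{"linear":[-75,85,4],"rot":[0.006,0,-0.756],"grip":40},{"linear":[-75,85,4],"rot":[0.006,0,-0.756],"grip":40},{"linear":[-75,85,4],"rot":[0.006,0,-0.756],"grip":40}]'; python3 f.py; cat > ptr2.py <<'E'
from h import *
import sys
cw,pw,_=grab("wrist",sys.argv[1]); H=hsv(pw);h,s,v=[H[...,i].astype(int) for i in range(3)]
o=np.array([.510,-.2047]);ya=np.array([.2096,.978]);xa=np.array([.978,-.2096])
# profile along fixture y (at z=.051) averaged over x, by sampling
for lo,hi in ((-16,-8),(8,16)):
    print("x",lo,hi)
    for y in np.arange(-68,-90,-.75):
        X=[np.r_[o+(x*xa+y*ya)/1000,.051] for x in np.arange(lo,hi,.5)]
        uv=proj(cw,X).astype(np.float32); q=cv2.remap(pw,uv[None,:,0],uv[None,:,1],1)[0].mean(0).astype(int)
        yp=fx(ray(cw,uv[len(uv)//2],.058)[0])[1]; print(f"{y:.2f} (as ptr {yp}) {q}",end="; ")
    print()
red=((h<6)|(h>174))&(s>140)&(v>60)
for a,ct,m in blobs(red,60): print("red",a,ct.round(1),"z54",fx(ray(cw,ct,.054)[0]),"z51",fx(ray(cw,ct,.051)[0]))
u,w=proj(cw,[np.r_[o-.084*ya,.051]])[0].astype(int)
q=pw[w-140:w+40,u-60:u+60,::-1]; cv2.imwrite(f"pics/{sys.argv[1]}c.png",cv2.resize(q,None,fx=3.3,fy=3.3,interpolation=2))
E
python3 ptr2.py w8
```

```text
clock: 19.65
ee_pos: [0.5078, -0.2296, 0.1308]
orientation: [-2.444, -1.972, -0.003]
contact_force: [0.0, 0.1, -1.0]
width: 0.0398
toolF [0.1 0.  1. ] T [-0.047 -0.093 -0.025] ee [ 507.8 -229.6  130.8] phi -12.2 tilt [0.001 0.002] w 39.8 q7 -0.01
x -16 -8
-68.00 (as ptr -64.7) [11 26 46]; -68.75 (as ptr -65.4) [11 26 47]; -69.50 (as ptr -66.1) [11 26 47]; -70.25 (as ptr -66.8) [12 26 46]; -71.00 (as ptr -67.6) [12 27 47]; -71.75 (as ptr -68.3) [11 26 47]; -72.50 (as ptr -69.0) [11 27 48]; -73.25 (as ptr -69.8) [13 31 55]; -74.00 (as ptr -70.5) [16 39 69]; -74.75 (as ptr -71.2) [21 49 87]; -75.50 (as ptr -71.9) [24 54 98]; -76.25 (as ptr -72.7) [ 24  55 101]; -77.00 (as ptr -73.4) [ 24  55 103]; -77.75 (as ptr -74.1) [ 24  55 105]; -78.50 (as ptr -74.9) [ 28  56 104]; -79.25 (as ptr -75.6) [51 66 99]; -80.00 (as ptr -76.3) [ 96 100 109]; -80.75 (as ptr -77.1) [126 120 121]; -81.50 (as ptr -77.8) [137 107 107]; -82.25 (as ptr -78.5) [131  66  65]; -83.00 (as ptr -79.2) [120  18  15]; -83.75 (as ptr -80.0) [84 14 12]; -84.50 (as ptr -80.7) [37 15 14]; -85.25 (as ptr -81.4) [30 29 30]; -
[... 650 characters left out ...]
r -73.4) [ 24  55 105]; -77.75 (as ptr -74.1) [ 24  56 107]; -78.50 (as ptr -74.9) [ 27  57 106]; -79.25 (as ptr -75.6) [ 50  66 101]; -80.00 (as ptr -76.3) [104 110 121]; -80.75 (as ptr -77.1) [139 137 138]; -81.50 (as ptr -77.8) [147 122 122]; -82.25 (as ptr -78.5) [132  69  69]; -83.00 (as ptr -79.2) [122  19  16]; -83.75 (as ptr -80.0) [87 15 13]; -84.50 (as ptr -80.7) [42 16 15]; -85.25 (as ptr -81.4) [39 29 28]; -86.00 (as ptr -82.2) [86 64 64]; -86.75 (as ptr -82.9) [146 135 137]; -87.50 (as ptr -83.6) [180 182 185]; -88.25 (as ptr -84.4) [184 189 191]; -89.00 (as ptr -85.1) [172 176 179]; -89.75 (as ptr -85.8) [161 165 168]; 
red 1569 [313.4 234. ] z54 [ -1.6 -14.4] z51 [ -1.7 -15.2]
```

View pics/w8c.png

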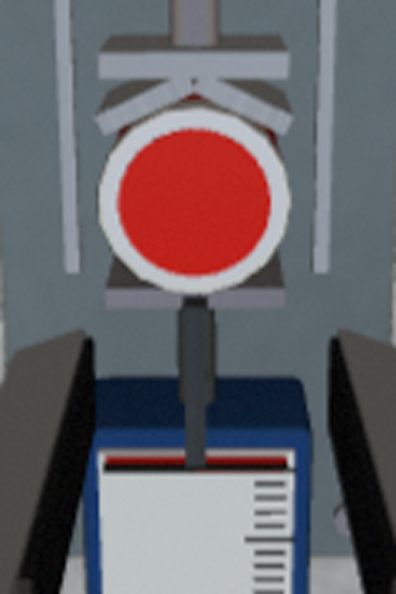

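The pointer (crop row 467) now lies on the lower part of the red strip in this oblique view. Corrected for height it is at y = -81.4 against -84.3 for the mark, so 2.8 mm or about 0.35 rad remain. The jar is upright in the V at (195,200). I'll regrip and turn 0.35.

```bash
python3 -c "
from h import *
print(*to((.5193,-.1174,.131),-55.4))"
```

```text
[ 1.121e+02 -1.240e+01  1.000e-01] [-0.    -0.002  0.755]
```

```bash
python3 -m jog '[{"linear":[40,-4,0],"rot":[0,0,0.18],"grip":40},{"linear":[80,-8,0],"rot":[0,0,0.36],"grip":40},{"linear":[112,-12.4,0],"rot":[0,0,0.54],"grip":40},{"linear":[112,-12.4,0],"rot":[0,0,0.755],"grip":40},{"linear":[112,-12.4,0],"rot":[0,0,0.755],"grip":40},{"linear":[112,-12.4,0],"rot":[0,0,0.755],"grip":40},{"linear":[112,-12.4,0],"rot":[0,0,0.755],"grip":40}]'; python3 f.py; python3 -c "
from h import *
print(*to((.5193,-.1174,.057),-55.4))"
```

```text
clock: 20.58
ee_pos: [0.5192, -0.1179, 0.1311]
orientation: [-2.998, -0.936, -0.002]
contact_force: [-0.2, 0.3, 0.2]
width: 0.0398
toolF [ 0.  -0.4 -0.2] T [ 0.003  0.016 -0.019] ee [ 519.2 -117.9  131.1] phi -55.3 tilt [0.001 0.002] w 39.8 q7 -0.93
[ 0.2 -0.3 74.1] [-0.001 -0.002  0.001]
```

```bash
python3 -m jog '[{"linear":[0.2,-0.3,40],"rot":[0,-0.002,0],"grip":40},{"linear":[0.2,-0.3,68],"rot":[0,-0.002,0],"grip":40},{"linear":[0.2,-0.3,74],"rot":[0,-0.002,0],"grip":40},{"linear":[0.2,-0.3,74],"rot":[0,-0.002,0],"grip":40},{"linear":[0.2,-0.3,74],"rot":[0,-0.002,0],"grip":28},{"linear":[0.2,-0.3,74],"rot":[0,-0.002,0],"grip":20},{"linear":[0.2,-0.3,74],"rot":[0,-0.002,0],"grip":12},{"linear":[0.2,-0.3,74],"rot":[0,-0.002,0],"grip":12},{"linear":[0.2,-0.3,74],"rot":[0,-0.002,0],"grip":12}]' 9; python3 f.py
```

```text
clock: 21.7
ee_pos: [0.5196, -0.1174, 0.0576]
orientation: [-2.998, -0.936, -0.0]
contact_force: [-1.0, 0.8, 5.6]
width: 0.0163
toolF [-0.4 -1.2 -5.6] T [ 0.4   -0.317  0.02 ] ee [ 519.6 -117.4   57.6] phi -55.3 tilt [-0.     0.001] w 16.3 q7 -0.96
```

```bash
python3 -m jog '[{"linear":[0,-0.6,-0.1],"rot":[0,0,0.05],"grip":12},{"linear":[0.1,-1.3,-0.1],"rot":[0,0,0.10],"grip":12},{"linear":[0.2,-1.9,-0.1],"rot":[0,0,0.15],"grip":12},{"linear":[0.3,-2.5,-0.1],"rot":[0,0,0.20],"grip":12},{"linear":[0.5,-3.2,-0.1],"rot":[0,0,0.25],"grip":12},{"linear":[0.6,-3.8,-0.1],"rot":[0,0,0.30],"grip":12},{"linear":[0.8,-4.3,-0.1],"rot":[0,0,0.34],"grip":12},{"linear":[0.8,-4.3,-0.1],"rot":[0,0,0.35],"grip":12},{"linear":[0.8,-4.3,-0.1],"rot":[0,0,0.35],"grip":12}]'; python3 f.py
```

```text
clock: 22.82
ee_pos: [0.5178, -0.1135, 0.0578]
orientation: [-3.116, -0.401, -0.0]
contact_force: [1.8, -1.6, -3.3]
width: 0.0157
toolF [1.3 2.  3.3] T [-0.745  0.007 -0.059] ee [ 517.8 -113.5   57.8] phi -75.3 tilt [0. 0.] w 15.7 q7 -1.28
```

Now I'll release, lift and go back to the look pose. I want this view more directly above the scale.

```bash
python3 -m jog '[{"linear":[0,0,0],"rot":[0,0,0],"grip":20},{"linear":[0,0,0],"rot":[0,0,0],"grip":30},{"linear":[0,0,0],"rot":[0,0,0],"grip":40},{"linear":[0,0,-30],"rot":[0,0,0],"grip":40},{"linear":[0,0,-75],"rot":[0,0,0],"grip":40},{"linear":[0,0,-75],"rot":[0,0,0],"grip":40}]'; python3 -c "
from h import *
print(*to((.496,-.280,.131),-12.1))"
```

```text
clock: 23.58
ee_pos: [0.5196, -0.1138, 0.1358]
orientation: [3.115, 0.4, 0.008]
contact_force: [0.5, -0.3, -0.6]
width: 0.04
[-64.9 154.8   4.7] [ 0.004 -0.003 -1.104]
```

```bash
python3 -m jog '[{"linear":[-20,40,4],"rot":[0,0,-0.18],"grip":40},{"linear":[-40,80,4],"rot":[0,0,-0.36],"grip":40},{"linear":[-55,120,4],"rot":[0,0,-0.54],"grip":40},{"linear":[-65,155,4],"rot":[0,0,-0.72],"grip":40},{"linear":[-65,155,4],"rot":[0,0,-0.9],"grip":40},{"linear":[-65,155,4],"rot":[0.004,-0.003,-1.104],"grip":40},{"linear":[-65,155,4],"rot":[0.004,-0.003,-1.104],"grip":40},{"linear":[-65,155,4],"rot":[0.004,-0.003,-1.104],"grip":40},{"linear":[-65,155,4],"rot":[0.004,-0.003,-1.104],"grip":40}]'; python3 f.py; python3 ptr2.py w9
```

```text
clock: 24.7
ee_pos: [0.496, -0.28, 0.1316]
orientation: [-2.445, -1.972, -0.001]
contact_force: [0.3, 0.0, 0.2]
width: 0.0402
toolF [ 0.1  0.3 -0.2] T [-0.091 -0.043  0.007] ee [ 496.  -280.   131.6] phi -12.2 tilt [0. 0.] w 40.2 q7 0.1
x -16 -8
-68.00 (as ptr -66.0) [ 9 24 43]; -68.75 (as ptr -66.8) [10 24 44]; -69.50 (as ptr -67.5) [11 24 44]; -70.25 (as ptr -68.2) [10 24 44]; -71.00 (as ptr -69.0) [10 24 44]; -71.75 (as ptr -69.7) [11 25 44]; -72.50 (as ptr -70.4) [11 25 44]; -73.25 (as ptr -71.2) [10 25 44]; -74.00 (as ptr -71.9) [11 26 47]; -74.75 (as ptr -72.6) [14 33 60]; -75.50 (as ptr -73.3) [21 46 82]; -76.25 (as ptr -74.1) [23 53 94]; -77.00 (as ptr -74.8) [22 52 97]; -77.75 (as ptr -75.5) [ 23  52 100]; -78.50 (as ptr -76.3) [ 22  52 101]; -79.25 (as ptr -77.0) [ 29  55 100]; -80.00 (as ptr -77.7) [ 64  79 107]; -80.75 (as ptr -78.5) [120 122 131]; -81.50 (as ptr -79.2) [149 132 136]; -82.25 (as ptr -79.9) [154  77  79]; -83.00 (as ptr -80.6) [180  35  29]; -83.75 (as ptr -81.4) [182  31  24]; -84.50 (as ptr -82.1) [163  28  23]; -85.25 (as ptr -82.8) [108  21  18]; -86.0
[... 751 characters left out ...]
0) [ 32  57 101]; -80.00 (as ptr -77.7) [ 64  78 105]; -80.75 (as ptr -78.5) [119 121 127]; -81.50 (as ptr -79.2) [140 127 131]; -82.25 (as ptr -79.9) [140  50  49]; -83.00 (as ptr -80.6) [175  32  26]; -83.75 (as ptr -81.4) [182  31  24]; -84.50 (as ptr -82.1) [165  28  22]; -85.25 (as ptr -82.8) [115  23  19]; -86.00 (as ptr -83.6) [54 19 18]; -86.75 (as ptr -84.3) [35 35 36]; -87.50 (as ptr -85.0) [82 83 87]; -88.25 (as ptr -85.8) [143 147 153]; -89.00 (as ptr -86.5) [169 174 181]; -89.75 (as ptr -87.2) [155 159 165]; 
red 1823 [314.3 169.3] z54 [ -1.6 -17.2] z51 [ -1.6 -17.4]
red 100 [299.  254.5] z54 [-14.1 -83.3] z51 [-14.3 -84.3]
red 128 [330.7 254. ] z54 [ 10.9 -83. ] z51 [ 11. -84.]
```

View pics/w9c.png

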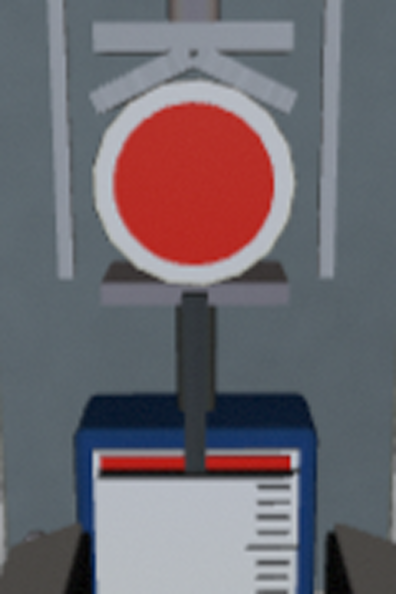

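The pointer (crop row 472) is at y = -84.1 after parallax correction, against -84.0 to -84.7 for the mark. The jar stands upright, clamped in the V and against the plate, and the gripper is clear. I'm handing in.

```bash
python3 -c "
from plant import *
print(close_job(), get_state()['clock'])"
```

```text
the job is handed in; nothing more can be done
the job is handed in; nothing more can be done
```

The red jar is standing in the nest, clamped between jaw and plate, with the pointer over the red mark; I handed the job in after about 25 s of robot time. The hand-in gave no verdict.

**What I did:** I picked the full-size red jar out of the three red ones, stood it in the nest and let go. I then turned the knob clockwise about 2.2 rad in three grips at 9 N, opening the fingers and looking at the pointer between grips. Sideways force at the wrist read up to about 3.6 N between steps.

**Last checks:**
- **Pointer:** the last wrist view put it at fixture y ≈ -84.1 mm, against -84.0 to -84.7 mm for the mark. That is within about 0.7 mm, assuming the pointer line is 58 mm up as given.
- **Jar:** it looks upright, sits centred in the V and touches the plate. I did not measure the clamping force.
- **Robot:** the gripper was open and clear of everything.

**What disagreed or did not work:**
- Between the first two looks the jar moved 6.2 mm but the pointer only 4.7 mm. The likely cause is that the jar had not yet reached the plate at the first look.
- Jar positions in the nest seem to read about 1.5 mm too far towards the plate. The pointer-to-mark reading should not be affected.
- The top camera was blocked by the arm while it held the knob, so I relied on the wrist camera.
- The wrist showed up to 8 N of vertical force just after gripping the knob. I eased the tool height at each step to take it off.
- I did not check the other objects on the counter again at the end. No unexpected contact showed on the way.

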